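# Line up the battery packs on the sloping rack

### The arm

A 6-joint arm with a two-finger parallel gripper is mounted at the origin on a cart in front of the work surface, level with it; the furniture and walls round the work are solid. World frame = base frame: x ahead of the robot, y to its left, z up, the work surface at z = 0. Lengths are in m, angles in rad, forces in N, time in s.
With the tool pointing down it reaches from about 0.275 to 0.875 m from the base axis. Payload 12.5 kg.
Tool frame: the origin (TCP) lies on the centre line of the jaws, within the pads' length; the fingertips stand r.finger_overhang ahead of it and the grasp point (between the pads) lies 3 mm ahead of it (r.finger_overhang is the distance from the TCP to the fingertips, in m); z points along the fingers, y is the line along which they close (so a half turn about z gives the same grasp; the last joint's range is limited). The gripper opens to 85 mm and grips with 20 to 120 N. Pads are 22 mm wide; open, the fingers measure 114 mm over their backs; the gripper's body (76 mm by 85 mm) begins 54 mm behind the grasp point. The pads swing forward as they close: fully open they stand 13 mm farther back than shut.
Start: joints at [1.241, 0.351, 1.652, -0, 1.139, -0.085], TCP at [0.133, 0.534, 0.253] pointing down, gripper open.
Joint ranges: [-2.75, 2.75], [-0.79, 2.1], [0.01, 2.65], [-1.57, 4.71], [0.07, 3.14], [-2.87, 2.87]. Speed limits (rad/s): [2.22, 2.22, 2.79, 3.14, 3.14, 3.14].

### API

Orientations are given as a unit quaternion [x, y, z, w].
In Python, from cell import r, optics gives the robot as it stands. The module is installed in compiled form; this text tells all that it offers. Calls block until the motion is done:
- r.move_to(position, orientation): joint-space move of the TCP to a pose.
- r.move_linear(position, rot=None, vel=0.15): straight line of the TCP; rot=None keeps the orientation; vel is the mean speed in m/s.
- r.set_joints(angles): joint-space move.
- r.set_gripper(opening, squeeze=None): opening from 0.0 (shut) to 1.0 (fully open); squeeze is the grip in N (None keeps the last); returns when the fingers have stopped.
- r.sleep(seconds).
- r.inverse_kinematics(position, orientation): joint angles nearest the present ones, or None.
- optics.get_image(name): name is "scene" or "top" or "wrist"; returns a dict with "pixels" (384x512x3 uint8, red, green, blue), "depth" (384x512 float32, m along the optical axis (not along the pixel's ray), 0 where there is no reading), "fx", "fy", "cx", "cy" (pixels), "D" ([k1, k2, p1, p2, k3] as OpenCV has them; the pictures are not rectified), "camera_from_world" (4x4, takes a point from world to camera coordinates); the wrist camera has in their place "mount" (4x4, takes a point from camera to tool coordinates, whose origin is the TCP and whose axes are the flange's). Camera axes: x right, y down, z forward; pixel columns grow to the right and rows downward; lengths in m; the calibration is good to about 2 mm. A picture is of the moment at which its call begins: read the wrist's pose just before it.
A pose or a line that the arm cannot do raises r.PlanningError and nothing moves.
- r.hand_in(): hands the job in; it is judged then, once.
Readings, each from a call of its own:
- r.current_t(): time.
- r.current_q(): joint angles.
- r.current_qvel(): joint speeds.
- r.current_effort(): joint torques, N m.
- r.current_tool_pos(): TCP position.
- r.current_ee_rot(): TCP orientation.
- r.current_contact_force(): force on the tool from outside, world axes, zero at the start.
- r.current_torque(): the same for the moment, N m.
- r.current_opening(): opening from 0.0 (shut) to 1.0 (fully open).
- r.current_finger_force(): force on a finger pad.
Only numpy, scipy, OpenCV 4.12 (cv2) and the standard library are available. Lean on these libraries where they do the work, as an engineer would, in place of code of your own. Each camera call takes 0.05 s, during which the arm holds its last target. There are 200 camera calls.

### The job

Put the two drill battery packs that stand on the bench onto the sloping board of the plywood rack, in one straight side-by-side row with the pack that is already there: each flat on the board, close against the front lip, its longer side running up the slope, and no more than about a finger's width (20 mm) between neighbours. The order is free, and they may go on either side of the pack already there, which stays where it stands; leave the glass jar where it stands too.

Things in the scene. Friction and masses are not known exactly. Their poses are not given: they have to be found in the camera images.
- rack: fixed plywood rack, 364 mm wide (y), about 175 mm deep (x), open front to its -x; origin at the centre of its underside. Below, a board rises at 25 degrees from a front lip, away from the robot; above, a level top board at 228 to 240 mm height, its front edge 40 mm further back than the foot of the slope: it blocks a gripper that comes down vertically on the row
- rack_seat (a point): point on the sloping board where it meets the front lip, at mid width (75 mm before, 35 mm above the rack's origin). x runs up the slope, y along the row (left), z square off the board (25 degrees from vertical, towards the robot). Lip 18 mm high; board free over y = -170 to 170, x = 0 to 134 mm; keep packs' centres within y = +-140 mm. A pack against the lip has its origin at x = 38, z = 0 mm
- pack_a: drill battery pack: black body 60 (its x) x 75 (its y) x 45 mm high, with a dark green block 40 (x) x 45 (y) mm and 22 mm high centred on top, 67 mm high in all, about 0.45 kg; origin at the centre of its underside, z up through the green block; stands on the bench at the start
- pack_b: drill battery pack: black body 60 (its x) x 75 (its y) x 45 mm high, with a dark green block 40 (x) x 45 (y) mm and 22 mm high centred on top, 67 mm high in all, about 0.45 kg; origin at the centre of its underside, z up through the green block; stands on the bench at the start
- pack_c: drill battery pack: black body 60 (its x) x 75 (its y) x 45 mm high, with a dark green block 40 (x) x 45 (y) mm and 22 mm high centred on top, 67 mm high in all, about 0.45 kg; origin at the centre of its underside, z up through the green block; already stands in the rack against the lip, its x along the row, up to 95 mm to either side of the middle
- jar: glass jar with yellow lid, 64 mm across, 112 mm high, loose, standing on the bench in line with the packs; origin at the centre of its underside

How it is judged:
At the end, for the whole second after the job is handed in: All three packs rest flat on the slope (within 8 mm and 8 degrees), longer side up the slope (within 11 degrees), within about 18 mm of the front lip, in one row: the middle one's origin under 86 mm from each neighbour's (gaps to about 25 mm) (x of pack_a in the frame of rack_seat between 0.028 and 0.056 m and y of pack_a in the frame of rack_seat between -0.145 and 0.145 m and z of pack_a in the frame of rack_seat between -0.006 and 0.008 m and angle between the z axis of each of pack_a, pack_b, pack_c and the z axis of rack_seat, either way round below 0.14 rad and angle between the x axis of each of pack_a, pack_b, pack_c and the y axis of rack_seat, either way round below 0.2 rad and linear speed of each of pack_a, pack_b, pack_c below 0.02 m/s and x of pack_b in the frame of rack_seat between 0.028 and 0.056 m and y of pack_b in the frame of rack_seat between -0.145 and 0.145 m and z of pack_b in the frame of rack_seat between -0.006 and 0.008 m and x of pack_c in the frame of rack_seat between 0.028 and 0.056 m and y of pack_c in the frame of rack_seat between -0.145 and 0.145 m and z of pack_c in the frame of rack_seat between -0.006 and 0.008 m and ((distance between pack_a and pack_b below 0.086 m and distance between pack_a and pack_c below 0.086 m) or (distance between pack_b and pack_a below 0.086 m and distance between pack_b and pack_c below 0.086 m) or (distance between pack_c and pack_a below 0.086 m and distance between pack_c and pack_b below 0.086 m))); the robot touches nothing.
It fails at once if the pack already in the rack is shifted by more than 25 mm (distance of pack_c from where it was at the start of the episode above 0.025 m).
It fails at once if the jar is moved by more than 30 mm (distance of jar from where it was at the start of the episode above 0.03 m).
It also fails if it takes over 54 s, if anything falls off the work surface, if the arm or the gripper's body presses on something with over 40 N, if the wrist force passes 120 N, or if a joint passes its speed limit or range.

## Working session

There is one attempt and no reset: what is moved stays moved. The work goes in short steps, each a Python script; the robot and the scene stay as the last script left them, time stands still between calls to the robot, and variables do not carry over. Pictures are saved under pics/ and viewed, at most 10 in all, crops included, and the job is handed in when it is done.

```bash
mkdir -p pics
python3 - <<'E'
from cell import r, optics
import numpy as np, cv2
for n in("scene","top"):
    d=optics.get_image(n); np.savez(n+".npz",**d)
    cv2.imwrite(f"pics/{n}0.png",cv2.cvtColor(d["pixels"],cv2.COLOR_RGB2BGR)); print(n,d["fx"],d["D"],d["camera_from_world"].round(3).tolist())
print(r.finger_overhang,r.current_ee_rot(),r.current_t())
E
```

```text
scene 410.32319587164415 [-0.10579806  0.          0.          0.          0.        ] [[0.778, -0.628, 0.012, -0.446], [-0.481, -0.609, -0.631, 0.292], [0.403, 0.485, -0.776, 1.012], [0.0, 0.0, 0.0, 1.0]]
top 489.62759476957814 [-0.17795009  0.          0.          0.          0.        ] [[-0.47, -0.882, -0.007, 0.265], [-0.822, 0.441, -0.359, 0.507], [0.32, -0.163, -0.933, 0.988], [0.0, 0.0, 0.0, 1.0]]
0.022 [ 1.22114597e-01  9.92515882e-01 -4.86495444e-04 -1.12930799e-04] 0.1
```

View pics/scene0.png

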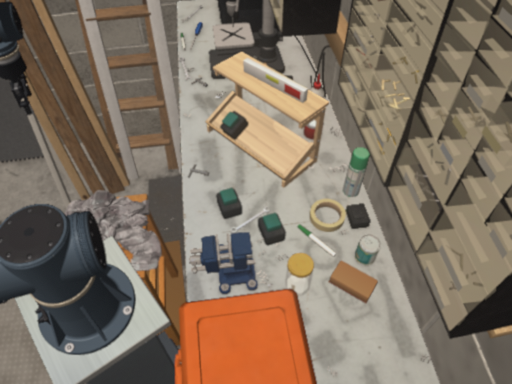

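View pics/top0.png

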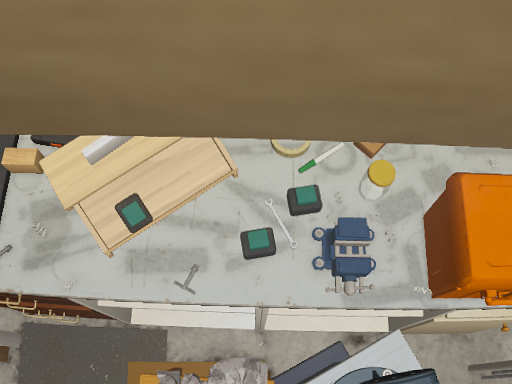

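The scene view shows the bench packs at (229,198) and (271,226) and the rack pack at (235,124). In the top view they are at (258,240), (305,197) and (133,212), with the jar at (381,175). Next I'll measure them from depth.

```bash
cat > h.py <<'E'
import numpy as np, cv2
def cloud(d):
    K=np.array([[d["fx"],0,d["cx"]],[0,d["fy"],d["cy"]],[0,0,1]],float)
    v,u=np.mgrid[:384,:512]
    p=cv2.undistortPoints(np.stack([u,v],-1).reshape(-1,1,2).astype(float),K,np.array(d["D"],float)).reshape(384,512,2)
    P=np.dstack([p,np.ones((384,512))])*d["depth"][...,None]
    T=np.linalg.inv(d["camera_from_world"])
    W=P@T[:3,:3].T+T[:3,3]; W[d["depth"]<=0]=np.nan
    return W
def green(d):
    h=cv2.cvtColor(d["pixels"],cv2.COLOR_RGB2HSV)
    return ((h[...,0]>70)&(h[...,0]<95)&(h[...,1]>80)&(h[...,2]>35)).astype(np.uint8)
E
python3 - <<'E'
from h import *
for n in("scene","top"):
    d=dict(np.load(n+".npz")); W=cloud(d)
    k,l,s,c=cv2.connectedComponentsWithStats(green(d))
    for i in range(1,k):
        if s[i,4]<80: continue
        P=W[(l==i)]; P=P[np.isfinite(P[:,2])]; 
        if len(P)<50: continue
        m=np.median(P,0); 
        top=P[P[:,2]>np.percentile(P[:,2],95)-.006]
        print(n,c[i].round(),s[i,4],m.round(3),"zmax",np.percentile(P[:,2],95).round(4),cv2.minAreaRect((top[:,:2]*1000).astype(np.float32)))
    # rack top board
    M=(abs(W[...,2]-.24)<.006)
    k,l,s,c=cv2.connectedComponentsWithStats(M.astype(np.uint8))
    for i in range(1,k):
        if s[i,4]>300:
            P=W[l==i]; print(n,"board",c[i].round(),s[i,4],np.median(P[:,2]),cv2.minAreaRect((P[:,:2]*1000).astype(np.float32)), cv2.boxPoints(cv2.minAreaRect((P[:,:2]*1000).astype(np.float32))).round().tolist())
    h=cv2.cvtColor(d["pixels"],cv2.COLOR_RGB2HSV)
    M=(h[...,0]>20)&(h[...,0]<32)&(h[...,1]>150)&(W[...,2]>.09)&(W[...,2]<.125)
    print("jar",np.nanmedian(W[M],0),M.sum())
E
```

```text
scene [230. 119.] 106 [0.631 0.241 0.111] zmax 0.1185 ((639.8020629882812, 241.5422821044922), (21.029903411865234, 32.356109619140625), 4.012230396270752)
scene [228. 196.] 158 [0.463 0.022 0.067] zmax 0.0701 ((465.0824279785156, 24.334360122680664), (40.09799575805664, 35.799530029296875), 72.40071105957031)
scene [271. 221.] 189 [ 0.502 -0.121  0.066] zmax 0.0694 ((504.41888427734375, -120.77786254882812), (40.34705352783203, 35.10094451904297), 68.1044921875)
scene [363. 257.] 96 [ 0.633 -0.347  0.04 ] zmax 0.0546 ((633.3268432617188, -344.25189208984375), (5.8759002685546875, 32.431114196777344), 14.296347618103027)
scene board [270.  89.] 2271 0.2390180391925274 ((732.778564453125, 179.046630859375), (131.62094116210938, 365.6648864746094), 6.477506160736084) [[647.0, 353.0], [688.0, -10.0], [819.0, 5.0], [778.0, 368.0]]
scene board [246. 344.] 8645 0.2425341439996298 ((216.76182556152344, -381.99456787109375), (183.46517944335938, 224.25173950195312), 59.44109344482422) [[74.0, -404.0], [267.0, -518.0], [360.0, -360.0], [167.0, -246.0]]
jar [ 0.45886386 -0.28895126  0.11130467
[... 242 characters left out ...]
3184814453125), (21.68931007385254, 37.551055908203125), 8.578834533691406)
top [258. 239.] 369 [0.467 0.028 0.067] zmax 0.0707 ((468.9847717285156, 27.160722732543945), (43.2489128112793, 39.18098068237305), 72.73960876464844)
top board [ 96. 165.] 4503 0.239457598361847 ((728.5109252929688, 228.36253356933594), (126.62081909179688, 266.61932373046875), 6.21974515914917) [[651.0, 354.0], [680.0, 89.0], [806.0, 103.0], [777.0, 368.0]]
top board [488. 228.] 3637 0.24276793353196635 ((236.45040893554688, -341.1646728515625), (117.974609375, 219.58499145507812), 54.112300872802734) [[113.0, -325.0], [291.0, -453.0], [360.0, -358.0], [182.0, -229.0]]
jar [ 0.45950064 -0.28049639  0.11195566] 544
```

```bash
python3 - <<'E'
from h import *
yaw=np.radians(6.4); c,s=np.cos(yaw),np.sin(yaw)
xh=np.array([c,s,0]);yh=np.array([-s,c,0]);t=np.radians(25)
R=np.stack([xh*np.cos(t)+[0,0,np.sin(t)],yh,-xh*np.sin(t)+[0,0,np.cos(t)]],1)
o=np.array([.706,.176,0])-.075*xh+[0,0,.035]
for n in("scene","top"):
    d=dict(np.load(n+".npz")); W=cloud(d); S=(W-o)@R
    M=(abs(S[...,1]+.07)<.06)&(S[...,0]>.02)&(S[...,0]<.1)&(abs(S[...,2])<.02)
    P=S[M]; A=np.c_[P[:,:2],np.ones(len(P))]; k=np.linalg.lstsq(A,P[:,2],rcond=None)[0]; print(n,"plane",k.round(4),len(P))
    for x in np.arange(-.024,.02,.004):
        Q=S[(abs(S[...,1]+.05)<.1)&(abs(S[...,0]-x)<.002)&(abs(S[...,2])<.05)]
        print("%.0f:%.1f(%d)"%(x*1e3,1e3*np.median(Q[:,2]),len(Q)),end=" ")
    print()
    for y in (-.1,0.02): # lip yaw
        Q=S[(abs(S[...,1]-y)<.03)&(S[...,2]>.010)&(S[...,2]<.024)&(abs(S[...,0])<.03)]; print("lip y",y,np.percentile(Q[:,0],[5,50,95]).round(4))
    g=green(d); Q=S[(g>0)&(abs(S[...,2]-.067)<.006)&(abs(S[...,0]-.04)<.05)&(abs(S[...,1])<.15)]
    print("pack_c block",cv2.minAreaRect((Q[:,:2]*1e3).astype(np.float32)),np.median(Q,0))
    # black bodies
    dark=(d["pixels"].max(-1)<75)|(g>0)
    for p in((.467,.025),(.505,-.119)):
        Q=W[dark&(np.hypot(W[...,0]-p[0],W[...,1]-p[1])<.06)&(W[...,2]>.035)]
        print("body",cv2.minAreaRect((Q[:,:2]*1e3).astype(np.float32)),len(Q))
        N=W[(np.hypot(W[...,0]-p[0],W[...,1]-p[1])<.13)&(np.hypot(W[...,0]-p[0],W[...,1]-p[1])>.06)&(W[...,2]>.04)]
        print(" near tall",len(N),(N.min(0).round(3),N.max(0).round(3)) if len(N) else "")
E
cat > ik.py <<'E'
from cell import r, optics
import numpy as np
from scipy.spatial.transform import Rotation as Ro
def down(yawy): # tool y at world angle yawy, z down
    y=np.array([np.cos(yawy),np.sin(yawy),0]);z=np.array([0,0,-1.]);return np.stack([np.cross(y,z),y,z],1)
if __name__=="__main__":
    print(optics.get_image("wrist")["mount"].round(3).tolist())
    yaw=np.radians(6.4);xh=np.array([np.cos(yaw),np.sin(yaw),0]);t=np.radians(25)
    Rs=np.stack([xh*np.cos(t)+[0,0,np.sin(t)],[-xh[1],xh[0],0],-xh*np.sin(t)+[0,0,np.cos(t)]],1)
    o=np.array([.6315,.1676,.035])
    q=lambda R:Ro.from_matrix(R).as_quat()
    for a in (72.6,252.6):
        for p in((.467,.025,.07),(.505,-.119,.07)): print("grasp",a,np.round(r.inverse_kinematics(p,q(down(np.radians(a)))),2))
    for sg in(1,-1):
        R=np.stack([np.cross(sg*Rs[:,0],-Rs[:,2]),sg*Rs[:,0],-Rs[:,2]],1)
        for y in(0,-.07):
            for h in(.07,.17):
                j=r.inverse_kinematics(o+Rs@[.042,y,h],q(R)); print("place",sg,y,h,None if j is None else np.round(j,2))
E
python3 ik.py
```

```text
scene plane [-0.0022  0.005  -0.0006] 824
-24:-27.4(60) -20:-29.5(64) -16:-31.5(62) -12:-32.6(61) -8:-34.3(71) -4:4.1(190) 0:16.5(71) 4:0.2(28) 8:-0.4(81) 12:-0.2(74) 16:-0.2(81) 
lip y -0.1 [-0.0056 -0.0022  0.0021]
lip y 0.02 [-0.006  -0.0011  0.0234]
pack_c block ((39.331573486328125, 71.60140991210938), (40.83718490600586, 34.28569793701172), 1.0004944801330566) [0.03928428 0.07247504 0.06565044]
body ((463.78582763671875, 23.437294006347656), (67.78762817382812, 54.34299087524414), 69.6671371459961) 382
 near tall 45 (array([ 0.483, -0.103,  0.04 ]), array([ 0.505, -0.08 ,  0.069]))
body ((503.3612060546875, -120.94281768798828), (69.92353057861328, 52.9427375793457), 71.57878112792969) 438
 near tall 341 (array([ 0.375, -0.186,  0.04 ]), array([0.491, 0.01 , 0.124]))
top plane [-0.0014  0.0035 -0.0012] 1753
-24:-27.4(144) -20:-29.4(140) -16:-31.2(141) -12:-33.5(145) -8:-33.9(34) -4:15.8(108) 0:16.0(157) 4:0.0(185) 8:-1.3(147) 12:-1.7(142) 16:-1.7(151) 
lip y -0.1 [-0.0053 -0.0015  0.0021]
lip y 0.02 [-0.0046 -0.0007  0.0029]
pack_c block ((41.957374572753906, 75.96473693847656)
[... 399 characters left out ...]
8
 near tall 595 (array([ 0.375, -0.182,  0.04 ]), array([0.494, 0.01 , 0.125]))
[[0.001, -0.962, -0.272, 0.07], [1.0, 0.001, -0.0, 0.001], [0.0, -0.272, 0.962, -0.12], [0.0, 0.0, 0.0, 1.0]]
grasp 72.6 [-0.05  0.5   1.99 -0.    0.65 -1.31]
grasp 72.6 [-0.32  0.56  1.86 -0.    0.71 -1.59]
grasp 252.6 [-0.05  0.5   1.99 -0.    0.65  1.83]
grasp 252.6 [-0.32  0.56  1.86 -0.    0.71  1.55]
place 1 0 0.07 [ 0.2   0.58  1.74 -0.1   0.38  0.17]
place 1 0 0.17 [ 0.21  0.38  1.8  -0.08  0.53  0.16]
place 1 -0.07 0.07 [ 0.07  0.57  1.77  0.04  0.37 -0.07]
place 1 -0.07 0.17 [ 0.07  0.37  1.82  0.03  0.52 -0.07]
place -1 0 0.07 None
place -1 0 0.17 None
place -1 -0.07 0.07 None
place -1 -0.07 0.17 None
```

```bash
cat > act.py <<'E'
from cell import r, optics
from h import *
from ik import down, Ro
q=lambda R:Ro.from_matrix(R).as_quat()
yaw=np.radians(6.4);xh=np.array([np.cos(yaw),np.sin(yaw),0]);t=np.radians(25)
Rs=np.stack([xh*np.cos(t)+[0,0,np.sin(t)],[-xh[1],xh[0],0],-xh*np.sin(t)+[0,0,np.cos(t)]],1)
o=np.array([.632,.1676,.035])
Rp=np.stack([Rs[:,1],Rs[:,0],-Rs[:,2]],1)
def wrist(name=None):
    p,qq=r.current_tool_pos(),r.current_ee_rot(); d=optics.get_image("wrist")
    T=np.eye(4);T[:3,:3]=Ro.from_quat(qq).as_matrix();T[:3,3]=p
    d["camera_from_world"]=np.linalg.inv(T@d["mount"])
    if name: cv2.imwrite(f"pics/{name}.png",cv2.cvtColor(d["pixels"],cv2.COLOR_RGB2BGR))
    return d,cloud(d)
def block(W,d,p):
    P=W[(green(d)>0)&(abs(W[...,2]-.067)<.005)&(np.hypot(W[...,0]-p[0],W[...,1]-p[1])<.05)]
    (c,s,a)=cv2.minAreaRect((P[:,:2]*1000).astype(np.float32))
    if a<45:a+=90;s=s[::-1]
    return np.array(c)/1000,s,a,np.median(P[:,2])
E
python3 - <<'E'
from act import *
d=dict(np.load("top.npz"));W=cloud(d)
y=np.array([np.cos(1.267),np.sin(1.267)])
for lo in(.08,.1,.115):
    N=W[(W[...,2]>lo)&(W[...,2]<.3)&(np.hypot(W[...,0]-.507,W[...,1]+.118)<.13)][:,:2]-[.507,-.118]
    i=np.argmin(np.hypot(*N.T)); print(lo,len(N),"nearest: along tool y, x",(N[i]@y).round(3),(N[i]@[-y[1],y[0]]).round(3))
p=np.array([.466,.026])
r.set_gripper(.7,80); r.move_to([*p,.2],q(down(np.radians(72.6))))
d,W=wrist("w1"); print(block(W,d,p),r.current_t(),r.current_opening())
E
```

```text
0.08 388 nearest: along tool y, x -0.045 0.081
0.1 369 nearest: along tool y, x -0.045 0.081
0.115 318 nearest: along tool y, x -0.045 0.081
(array([0.46752802, 0.03003829]), (44.999324798583984, 39.57029724121094), 71.60037231445312, np.float64(0.06646678193945738)) 2.7667 0.702488374996771
```

View pics/w1.png

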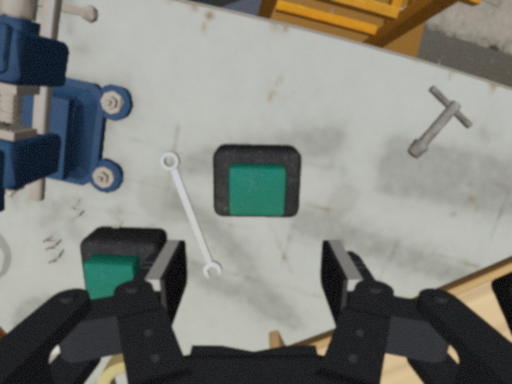

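The wrist view shows pack 1's block at (257,190), long side across the image along the jaws' closing line. It measures 45 x 39.6 mm at z = 66.5 mm, which matches the given sizes. Next I'll grasp it, lift, and look at the rack from the pre-place pose.

```bash
cat >> act.py <<'E'
def pick(c,a):
    R=q(down(np.radians(a)))
    r.move_linear([*c,.085],R,vel=.15); r.move_linear([*c,.071],vel=.05)
    print("F down",r.current_contact_force().round(1)); r.set_gripper(0,80)
    print("open",r.current_opening(),"pad",r.current_finger_force(),r.current_contact_force().round(1))
    r.move_linear([*c,.22],vel=.2); print("lift",r.current_contact_force().round(1),r.current_t())
def rack_check(d,W,p_place=None):
    S=(W-o)@Rs
    P=S[(S[...,0]>.02)&(S[...,0]<.11)&(abs(S[...,1])<.16)&(abs(S[...,2])<.012)]
    if len(P)>100: print("plane",np.linalg.lstsq(np.c_[P[:,:2],np.ones(len(P))],P[:,2],rcond=None)[0].round(4),len(P))
    for y in(-.1,-.05,0,.05,.1):
        Q=S[(abs(S[...,1]-y)<.02)&(S[...,2]>.011)&(S[...,2]<.022)&(abs(S[...,0])<.02)]
        if len(Q)>20: print("lip",y,np.percentile(Q[:,0],[5,50,95]).round(4),len(Q))
    Q=S[(green(d)>0)&(abs(S[...,2]-.067)<.006)&(abs(S[...,0]-.04)<.05)&(abs(S[...,1])<.16)]
    if len(Q)>50:
        k,l=cv2.connectedComponents((((green(d)>0)&(abs(S[...,2]-.067)<.006)&(abs(S[...,1])<.16))).astype(np.uint8))
        for i in range(1,k):
            Q=S[l==i]
            if len(Q)>150: print("block",cv2.minAreaRect((Q[:,:2]*1e3).astype(np.float32)),np.median(Q[:,2]))
E
python3 - <<'E'
from act import *
pick(np.array([.4675,.030]),71.6)
r.move_to(o+Rs@[.02,-.02,.17],q(Rp))
d,W=wrist("w2"); rack_check(d,W); print(r.current_t(),r.current_opening())
E
```

```text
F down [0.4 0.3 0.1]
open 0.49977651984401966 pad 82.65847563743591 [-2.5  0.2  6.8]
lift [ 0.4  0.2 -5.4] 5.3083
plane [ 0.0005  0.0018 -0.0012] 13987
lip 0 [-0.0061 -0.0022  0.0012] 364
lip 0.05 [-0.0064 -0.0026  0.0009] 549
lip 0.1 [-0.0064 -0.0027  0.0006] 589
block ((40.73981857299805, 79.15762329101562), (44.8950309753418, 40.282127380371094), 0.10369446128606796) 0.0659606531737447
6.6167 0.5050117492494642
```

View pics/w2.png

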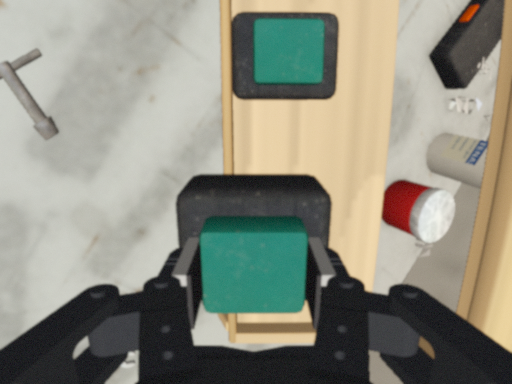

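Pack_c's block is at (288,50), which is x = 40.7, y = 79.2 mm in the seat frame and square to the row. The pack in hand is at (253,265) and held square. I'll place it at y = 6 mm with force-guarded lowering.

```bash
cat >> act.py <<'E'
def place(y,x=.042):
    d,W=wrist(); T=(W-r.current_tool_pos())@Ro.from_quat(r.current_ee_rot()).as_matrix()
    Q=T[(green(d)>0)&(abs(T[...,2]-.004)<.008)&(np.hypot(T[...,0],T[...,1])<.045)]
    (c,s,a)=cv2.minAreaRect((Q[:,:2]*1e3).astype(np.float32)); print("in hand",c,s,a,np.median(Q[:,2]))
    off=c[0]/1e3 if abs(c[0])<10 else 0
    y=y-off  # tool x = +row
    r.move_linear(o+Rs@[x,y,.12],q(Rp),vel=.2); f0=r.current_contact_force()
    r.move_linear(o+Rs@[x,y,.078],vel=.12)
    for h in np.arange(.076,.0665,-.0015):
        r.move_linear(o+Rs@[x,y,h],vel=.03); f=(r.current_contact_force()-f0)@Rs[:,2]
        if f>6: break
    print("h",h,"f",f)
    r.set_gripper(.68); r.sleep(.2)
    r.move_linear(o+Rs@[x,y,.17],vel=.2); print(r.current_t())
E
python3 - <<'E'
from act import *
place(.006)
R=q(down(np.radians(72.6))); p=np.array([.507,-.117])
r.move_linear(o+Rs@[0,-.02,.2],vel=.2); d,W=wrist("w3"); rack_check(d,W)
r.move_to([*p,.2],R); d,W=wrist("w4"); print(block(W,d,p),r.current_t())
E
```

```text
in hand (1.1232852935791016, -0.5183506011962891) (44.82387924194336, 39.261268615722656) 89.51990509033203 0.005027423328148262
h 0.06999999999999999 f 12.760433850698869
10.0167
plane [-0.0001  0.0019 -0.0012] 14906
lip -0.1 [-0.0053 -0.0023  0.0016] 296
lip -0.05 [-0.0061 -0.0023  0.0015] 366
lip 0 [-0.0058 -0.0022  0.0014] 414
lip 0.05 [-0.0066 -0.003   0.0013] 468
lip 0.1 [-0.0064 -0.003   0.0003] 463
block ((40.61333465576172, 78.82069396972656), (45.49479293823242, 40.20802307128906), 0.8164544105529785) 0.06595710728683357
block ((40.407291412353516, 5.152841567993164), (44.99980545043945, 39.30454635620117), 0.2179240584373474) 0.0657779193265956
(array([ 0.50828278, -0.11534432]), (45.05601501464844, 40.04638671875), 70.9029769897461, np.float64(0.06645596866850684)) 12.0417
```

View pics/w3.png

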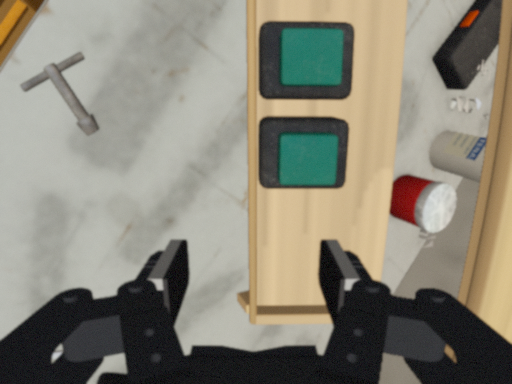

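View pics/w4.png

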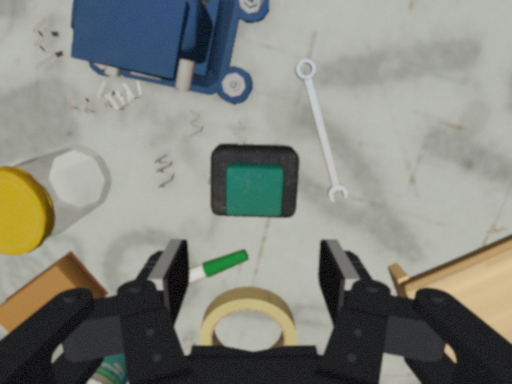

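The first pack sits flat and square at y = 5.2 mm; in w3 the two blocks are at (311,56) and (308,160). In w4, pack 2 is at (255,190), clear of the jar and the vise. I'll place it at y = -68 mm.

Run:
```python
from act import *
pick(np.array([.5083,-.1153]),70.9)
r.move_to(o+Rs@[.02,-.07,.17],q(Rp))
place(-.068)
r.move_linear(o+Rs@[0,-.06,.2],vel=.2); d,W=wrist("w5"); rack_check(d,W); print(r.current_t())
```

```text
F down [-0.8 -1.   0.5]
open 0.5070940478859496 pad 83.15414071083069 [-2.1 -0.2  5.2]
lift [-0.2 -0.2 -6.1] 14.575
in hand (1.6398200988769531, -0.5055446624755859) (44.8523063659668, 39.47040939331055) 89.75701904296875 0.005057269823580084
h 0.06999999999999999 f 11.985761010013357
19.275
plane [-0.0038  0.0023 -0.0008] 10025
lip -0.1 [-0.0052 -0.0023  0.0014] 322
lip -0.05 [-0.006  -0.0023  0.0093] 431
lip 0 [-0.0058 -0.0023  0.0012] 428
lip 0.05 [-0.0066 -0.0023  0.0081] 532
lip 0.1 [-0.0065 -0.0023  0.0009] 123
block ((40.57506561279297, 67.93545532226562), (45.21493148803711, 19.07737159729004), 0.5706714987754822) 0.065828335360097
block ((40.64788818359375, 4.469657897949219), (40.173431396484375, 45.17938995361328), 89.50784301757812) 0.06579373287121705
block ((40.217552185058594, -68.53732299804688), (38.507877349853516, 44.55791091918945), 89.66967010498047) 0.06565208940451751
19.7417
```

View pics/w5.png

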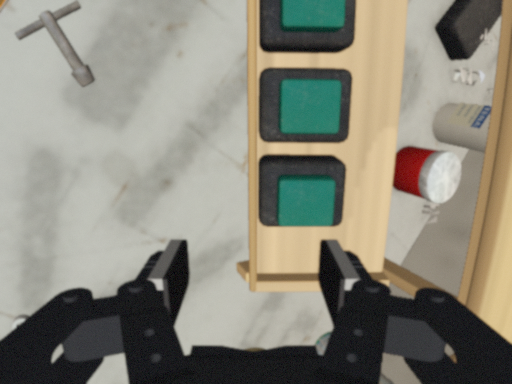

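All three packs lie in one row, with blocks at (312,12), (310,106) and (306,200). Their centres are about 73 mm apart, x ≈ 40 mm up from the lip, flat and square, and the gripper is clear.

```bash
python3 -c "
from cell import r
print(r.hand_in(), r.current_t())"
```

```text
the job is handed in; nothing more can be done
the job is handed in; nothing more can be done
```

I handed the job in at about 20 s of the 54 s: the last wrist picture shows both packs flat and square in one row beside the pack already there, with gaps of about 13–14 mm, though the hand-in call returned no verdict.

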